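# Step the carved blocks under the pointer

## Robot

A 6-joint arm with a two-finger parallel gripper is mounted at the origin on the work surface. World frame = base frame: x ahead of the robot, y to its left, z up, the work surface at z = 0. Lengths are in mm, angles in degrees, forces in N, time in s.
With the tool pointing down it reaches from about 375 to 975 mm from the base axis. Payload 3.8 kg.
Tool frame: the origin (TCP) lies midway between the tips of the shut fingers; the grasp point (between the pads) lies grip_depth behind it (grip_depth is the distance from the TCP to the grasp point, in mm); x points along the fingers, y is the direction in which the jaws open and shut, and the axes are right-handed (so a half turn about x gives the same grasp; the last joint's range is limited). The gripper opens to 85 mm and grips with 20 to 120 N. Pads are 22 mm wide; open, the fingers measure 114 mm over their backs; the gripper's body (76 mm by 85 mm) begins 54 mm behind the grasp point. The pads swing forward as they close: fully open they stand 13 mm farther back than shut.
Start: joints at [-76.198, 15.12, 91.902, -0, 72.978, -2.114], TCP at [185.107, -649.117, 231.28] pointing down, gripper open.
Joint ranges: [-150.88, 150.88], [-54.13, 125.18], [17.81, 147.31], [-75.09, 255.09], [0, 152.58], [-146.25, 146.25]. Speed limits (degrees/s): [147.25, 147.25, 180, 180, 180, 180].

## Interface

Orientations are given as [roll, pitch, yaw] about the fixed x, y, z axes, in that order (R = Rz(yaw) Ry(pitch) Rx(roll)).
In Python, from plant import * gives the robot as it stands.
- The arm moves only by the tool arm_command, never from a script. Its argument "plan" is a list of rows, each a list of 6 numbers: the shift along the world's x, y, z in m, then the turn, a rotation vector about the world's x, y, z in degrees. A call has 1 to 10 rows; each row shifts and turns the pose as measured when the row begins; what a row does not reach is not made up. A row lasts 1/10 s, in which the tool goes at most 50 mm and 8.59 degrees, less where a joint would pass 70% of its speed; a pose out of reach is approached as far as the arm can. A call is refused whole if a number of a shift passes 0.05 or a number of a turn 8.59, either way. A call with a gripper value outside its range is refused whole. "grip" is the finger opening in m, from 0 to 0.0854, set as the call begins (left out, the last holds). The fingers move at their own pace and stop on an object; the grip force is fixed at half the most. Time passes only in rows, so rows that do not move let the fingers close. It gives the time, the measured TCP pose, the force and the opening at its end, in the units of the state.
- read_state(): the state, without advancing time (a new reading comes with each control period).
- snapshot(name): name is "scene" or "top" or "wrist"; returns the picture (480x640x3 uint8, blue, green, red); there is no depth.
- calibration(name): a dict with "fovy" (degrees; the focal length in pixels is half the picture's height over the tangent of half this angle, whatever the lens; pixels are square), "cx", "cy" (the principal point, pixels), "pose" (4x4, takes a point from camera to world coordinates). Camera axes: x right, y down, z forward; pixel columns grow to the right and rows downward; lengths in mm; the calibration is good to about 2 mm. A picture is of the moment at which its call begins: read the wrist's pose just before it. calibration takes no time and is no camera call; for the wrist camera it gives the pose at the moment of the call.
- finish_job(): hands the job in, once; it reports no verdict.
Trained networks look in the newest picture that a camera, given by its name, has taken for a name from the list of things; names that differ only in an ending like _2 or _b are one class to them, and where a whole thing is asked for, a point or a joint stands for the part that bears it (a point fixed in the world has none). Each returns a list of dicts, best first, with "conf" (0 to 1); they miss things now and then, are a little off and sometimes report something else, mostly with a low value. They report only what shows in the picture. A call takes as long as a camera call.
- search_frame(camera, query): "location" ([x, y, z] in mm, in the coordinates of the camera as it stood for that picture, good to about 4 mm: the middle of the surface that is visible of it).
- spot_point(camera, query): "location" ([x, y, z] in mm, in the coordinates of the camera as it stood for that picture, good to about 4 mm: a listed point, or the origin of a listed thing).
The state is a dict: "clock": time; "joint_pos": joint angles; "qvel": joint speeds; "effort": joint torques, N m; "position": TCP position; "tool_rot": TCP orientation; "contact_force": force on the tool from outside, world axes, zero at the start; "moment": the same for the moment, N m; "width": finger opening in mm.
Only numpy, scipy, OpenCV 4.12 (cv2) and the standard library are available. Lean on these libraries where they do the work, as an engineer would, in place of code of your own. Each camera call takes 0.05 s, during which the arm holds its last target. There are 200 camera calls.

## Task

Swing the pointer arm over the cross-slide until it is fully home against its stop. Then, with the slide's leaning wooden handle, bring the three carved blocks under the pointer one after the other - first the round one, then the square one, then the eight-pointed star - and hold the centre of each still right beneath the pointer tip for about a second. Leave the star there with the arm still home, never touch the blocks themselves, and do not disturb the chisel, tin, oilstone and mallet lying around.

Things in the scene. Friction and masses are not known exactly. Their poses are not given: they have to be found in the camera images.
- jig: The fixed marking jig: steel base plate 190 mm (x) by 490 mm (y), 12 mm thick, centred 5 mm to +x of the origin. Origin on the bench top. It stands turned about 50 to 75 degrees on the bench (its yaw): jig x points left and away from the robot, jig y left and towards it, z up.
- lamp_mid (a point): On the underside of the fixed aluminium lamp bar: 225 mm above the bench, 60 mm to jig -x of the jig's origin. The bar is 30 mm wide (jig x), 24 mm high, and runs along jig y from 245 mm to -y of this point (a 22 mm square post there) to 130 mm to +y. It hangs over the handle, which can thus only be taken with the tool leaning away to jig -x (fingers pointing down and to jig +x).
- cross_slide (a joint): Lower slide, m: moves the carriage and handle along jig +y; 0 is where it stood at the start (60 mm to -y to 80 mm to +y of the middle of its rails), range -0.152 to 0.152; stays where it is left, about 2 N of friction.
- carriage (a joint): Upper slide, m: moves the carriage and handle along jig +x; 0 is where it stood at the start, range -0.04 to 0.04; stays where it is left, about 2 N of friction. One push or pull on the handle moves both slides.
- carriage_floor (a point): Middle of the carriage at the level of the nests' floors, 50 mm above the bench; axes as the jig's. The dark wooden carriage is 122 mm (x) by 208 mm (y). Three 64 mm square nests with walls 8 mm high are centred at (-25, -68), (25, 0) and (-25, 68) mm (jig x, y) from this point.
- handle_grip (a point): Grip point on the axis of the carriage's wooden handle, a round bar 24 mm thick that leans 38 degrees from vertical towards jig -x. It rises from the middle of the carriage's edge on that side; the wood reaches from 40 mm below to 32 mm above this point along the bar. About 105 mm above the bench, 111 mm to jig -x of the carriage's middle. Moves with the carriage.
- pointer_arm (a joint): Swing of the pointer arm about its upright hinge, rad: 0 points to jig +x (clear), grows clockwise seen from above, 1.571 is home against its stop, pointing to jig -y over the work. Stays where it is left.
- swing_hinge (a point): On the pointer arm's hinge axis, at the underside of the arm, 108 mm above the bench, on a post of 28 mm diameter beside the slide.
- swing_knob (a point): Middle of the upright wooden knob on the pointer arm: 24 mm thick, reaching from 128 to 176 mm above the bench; this point is 155 mm above the bench, 90 mm from the hinge axis. The steel arm is 30 mm wide, 20 mm high, 215 mm from hinge to pointer.
- pointer_tip (a point): Lowest point of the brass pointer under the arm's free end, 78 mm above the bench, 10 mm above the blocks' tops, 215 mm from the hinge axis.
- round_block: Round carved wooden block, 60 mm diameter, 18 mm thick. Lies in one of the carriage's three nests (which one varies). Origin: centre of its underside; z up. A small dark dot on top marks its centre.
- square_block: Square carved wooden block, 58 by 58 mm, 18 mm thick. Lies in one of the carriage's three nests (which one varies). Origin: centre of its underside; z up. A small dark dot on top marks its centre.
- star_block: Eight-pointed star of carved wood, 62 mm across its points, 18 mm thick. Lies in one of the carriage's three nests (which one varies). Origin: centre of its underside; z up. A small dark dot on top marks its centre.
- chisel: Chisel lying loose on the bench, 227 mm long, 30 mm thick, along its x axis. Origin under the joint of handle and blade. A bystander.
- wax_tin: Standing tin, 66 mm diameter, 110 mm high. Origin: centre of its underside. A bystander.
- oilstone: Oilstone in its wooden tray, 170 by 65 mm (x, y), 36 mm high. Origin: centre of its underside. A bystander.
- mallet: Wooden mallet lying on the bench, 290 mm long along x, head 70 by 130 by 80 mm high at +x. Origin on the bench 100 mm from the middle of the head. A bystander.

How it is judged:
By the outcome, as a careful person would: the job done as asked, in the order asked, and still so for the second after the job is handed in, with the robot touching nothing.
It also fails if it takes over 56 s, if anything falls off the work surface, if the arm or the gripper's body presses on something with over 40 N, if the wrist force passes 120 N, or if a joint passes its speed limit or range.

## Working session

There is one attempt and no reset: what is moved stays moved. The work goes in short steps, Python scripts to look and compute and a tool call to move; the robot and the scene stay as the last step left them, time stands still between calls to the robot, and variables do not carry over. Pictures are saved under pics/ and viewed, about 8 in all and at most 12, crops included, and the job is handed in when it is done.

Besides the shell and the picture viewer there is one more tool, called after "Request:" as name([rows], argument=value, ...), one row to a line, values as JSON. arm_command: Moves the arm, as the interface text tells. Its arguments: {"type":"object","properties":{"plan":{"type":"array","items":{"type":"array","items":{"type":"number"}}},"grip":{"type":"number"}},"required":["plan"]}

```bash
ls; mkdir -p pics
cat > h.py <<'E'
from plant import *
import numpy as np, cv2
from scipy.spatial.transform import Rotation as R
np.set_printoptions(precision=1,suppress=True)
def w(cam,p):
    P=calibration(cam)["pose"]; P=np.array(P); return P[:3,:3]@np.array(p)+P[:3,3]
def ray(cam,u,v,z):
    c=calibration(cam); P=np.array(c["pose"]); f=240/np.tan(np.radians(c["fovy"]/2))
    d=P[:3,:3]@np.array([(u-c["cx"])/f,(v-c["cy"])/f,1]); o=P[:3,3]
    return o+d*(z-o[2])/d[2]
def pix(cam,p):
    c=calibration(cam); P=np.array(c["pose"]); f=240/np.tan(np.radians(c["fovy"]/2))
    q=P[:3,:3].T@(np.array(p)-P[:3,3]); return np.array([c["cx"]+f*q[0]/q[2],c["cy"]+f*q[1]/q[2]])
E
python3 - <<'E'
from h import *
for cam in ["scene","top"]:
    cv2.imwrite(f"pics/{cam}0.png",snapshot(cam))
    c=calibration(cam); print(cam,c["fovy"],np.array(c["pose"])[:3,3])
    for n in ["jig","lamp_mid","carriage_floor","handle_grip","swing_hinge","swing_knob","pointer_tip","round_block","square_block","star_block","chisel","wax_tin","oilstone","mallet"]:
        r=spot_point(cam,n)
        print(n,[(w(cam,x["location"]),round(x["conf"],2)) for x in r[:2]])
print(read_state())
E
```

```text
pics
scene 54.95633904017792 [1546.2  -56.2  822.4]
jig [(array([567.1,  54.6,   2. ]), 0.7)]
lamp_mid [(array([539.8,   2.6, 226.5]), 0.69), (array([566.9,  57.2,   1. ]), 0.37)]
carriage_floor [(array([517.9, 103.6,  48.7]), 0.92)]
handle_grip [(array([477.8,   1.7, 103.4]), 0.75)]
swing_hinge [(array([376.9, 173.4, 107.3]), 0.69)]
swing_knob [(array([455. , 225. , 159.1]), 0.9)]
pointer_tip [(array([556.8, 294.2,  72.2]), 0.95)]
round_block [(array([571.4,  56.9,  47.4]), 0.86), (array([377.8, 173.1, 107.3]), 0.2)]
square_block [(array([446.2, 109. ,  47.1]), 0.87), (array([378.7, 173.9, 107.2]), 0.31)]
star_block [(array([529.8, 128.2,  50.7]), 0.6)]
chisel [(array([ 385.4, -281.1,   -2.3]), 0.71)]
wax_tin [(array([ 613. , -337.5,    3.6]), 0.88)]
oilstone []
mallet [(array([ 506. , -461.5,   -2.9]), 0.57)]
top 54.58201306861462 [ 454.5  -39.4 1240.4]
jig []
lamp_mid [(array([543.6,  -0.2, 229.5]), 0.63)]
carriage_floor [(array([515.2, 101.6,  50.6]), 0.92)]
handle_grip [(array([473.5,  -5.8, 106.8]), 0.75)]
swing_hinge [(array([375.1, 165.5, 109.9]), 0.6)]
swing_knob [(array([44
[... 272 characters left out ...]
)]
chisel [(array([470.3,  -4.5, 106.6]), 0.68), (array([ 385.3, -282.1,   -3.7]), 0.58)]
wax_tin [(array([ 608.5, -344.2,    2.8]), 0.57)]
oilstone [(array([574.7, 290.5,   1.4]), 0.76), (array([373.3, 166.5, 109.6]), 0.6)]
mallet [(array([ 506.4, -466.7,    0.9]), 0.76), (array([470.3,  -5.1, 108.6]), 0.69)]
{'clock': 1.5, 'joint_pos': array([-76.2,  15.1,  91.9,   0. ,  73. ,  -2.1]), 'qvel': array([ 0. ,  0. , -0.1, -0.1,  0. , -0. ]), 'effort': array([  0. , -51.5, -36.8,  -0. ,   0. ,  -0. ]), 'position': array([ 185.1, -649.1,  231.3]), 'tool_rot': array([-144.6,   90. ,   51.3]), 'contact_force': array([-0.5, -0.4,  0.3]), 'moment': array([ 0.,  0., -0.]), 'width': 85.65714986736384}
```

View pics/top0.png

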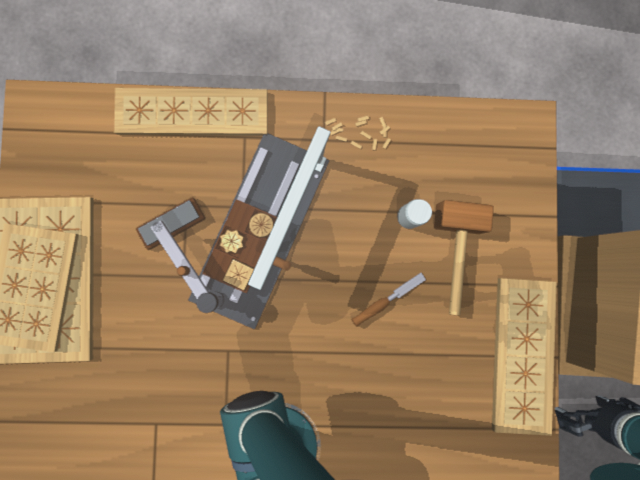

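View pics/scene0.png

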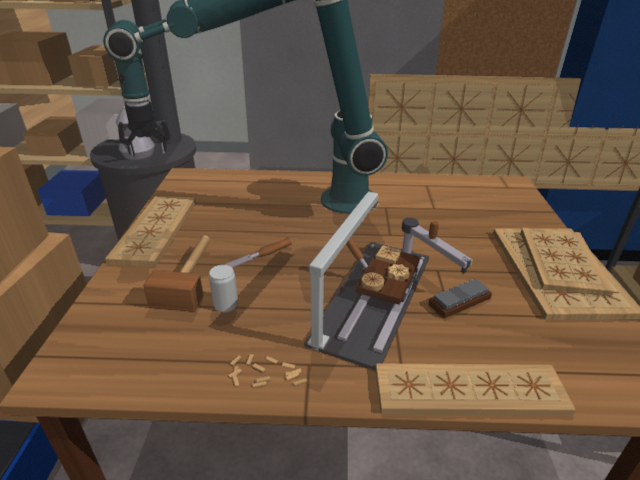

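Run:
```python
from h import *
import plant
print([n for n in dir(plant) if not n.startswith('_')])
print(globals().get("grip_depth"))
s=read_state(); M=R.from_euler('xyz',s["tool_rot"],degrees=True).as_matrix(); print(M)
c=calibration("wrist"); P=np.array(c["pose"]); print(c["fovy"],P); print(M.T@(P[:3,3]-s["position"]), M.T@P[:3,:3])
for psi in (67,68,69):
    q=np.radians(psi); X=np.array([np.cos(q),np.sin(q)]);Y=np.array([-np.sin(q),np.cos(q)])
    for f in ([377,171.5],):print(psi,X,Y,"tip",f-215*Y,"knob",f-90*Y)
```

```text
['PlanningError', 'calibration', 'finish_job', 'grip_depth', 'read_state', 'search_frame', 'snapshot', 'spot_point']
18.700000000000003
[[ 0.   0.3 -1. ]
 [ 0.  -1.  -0.3]
 [-1.  -0.  -0. ]]
64.05037760178921 [[   0.3   -0.9   -0.3  256.3]
 [  -1.    -0.3   -0.1 -629.1]
 [   0.     0.3   -1.   373. ]
 [   0.     0.     0.     1. ]]
[-141.7    0.3  -73.9] [[-0.  -0.3  1. ]
 [ 1.  -0.   0. ]
 [ 0.   1.   0.3]]
67 [0.4 0.9] [-0.9  0.4] tip [574.9  87.5] knob [459.8 136.3]
68 [0.4 0.9] [-0.9  0.4] tip [576.3  91. ] knob [460.4 137.8]
69 [0.4 0.9] [-0.9  0.4] tip [577.7  94.5] knob [461.  139.2]
```

Request:
arm_command([
  [0.024,0.035,0.017,0,0,0],
  [0.024,0.035,0.017,0,0,0],
  [0.024,0.035,0.017,0,0,0],
  [0.024,0.035,0.017,0,0,0],
  [0.024,0.035,0.017,0,0,0],
  [0.024,0.035,0.017,0,0,0],
  [0.024,0.035,0.017,0,0,0],
  [0.024,0.035,0.017,0,0,0],
  [0.024,0.035,0.017,0,0,0],
  [0.024,0.035,0.017,0,0,0],
], grip=0.0854)

```text
clock: 2.5
position: [426.8, -287.6, 403.0]
tool_rot: [-103.4, 89.8, 91.9]
contact_force: [0.3, 0.2, 0.4]
width: 85.3
```

Request:
arm_command([
  [0.002,0.049,0,0,0,0],
  [0.002,0.049,0,0,0,0],
  [0.002,0.049,0,0,0,0],
  [0.002,0.049,0,0,0,0],
  [0.002,0.049,0,0,0,0],
  [0.002,0.049,0,0,0,0],
  [0.002,0.049,0,0,0,0],
  [0.002,0.049,-0.005,0,0,0],
  [0.002,0.049,-0.005,0,0,0],
  [0.002,0.045,-0.005,0,0,0],
])

```text
clock: 3.5
position: [447.5, 209.0, 395.9]
tool_rot: [170.6, 88.9, 5.8]
contact_force: [1.6, -0.9, 0.4]
width: 85.5
```

Run:
```python
from h import *
s=read_state();print(s["position"],s["joint_pos"])
M=R.from_euler('xyz',s["tool_rot"],degrees=True).as_matrix(); print(M)
cv2.imwrite("pics/w1.png",snapshot("wrist"))
for n in ["swing_knob","swing_hinge","pointer_tip","carriage_floor","round_block","square_block","star_block"]:
    print(n,[(w("wrist",x["location"]),round(x["conf"],2)) for x in spot_point("wrist",n)[:2]])
```

```text
[447.5 209.  395.9] [ 22.4  -8.9 100.2  -0.3  87.6  97.1]
[[ 0.   0.3 -1. ]
 [ 0.  -1.  -0.3]
 [-1.   0.  -0. ]]
swing_knob [(array([448.4, 225.6, 154. ]), 0.81), (array([376.1, 173.4, 103.3]), 0.23)]
swing_hinge [(array([379.3, 170.5, 107.3]), 0.9)]
pointer_tip []
carriage_floor [(array([520.2, 101.1,  52.8]), 0.96)]
round_block [(array([571.1,  51.7,  48. ]), 0.75)]
square_block [(array([445.2, 100.4,  48.1]), 0.73), (array([477.4,  -5.4, 105.1]), 0.32)]
star_block [(array([530.3, 121.4,  47.7]), 0.83)]
```

View pics/w1.png

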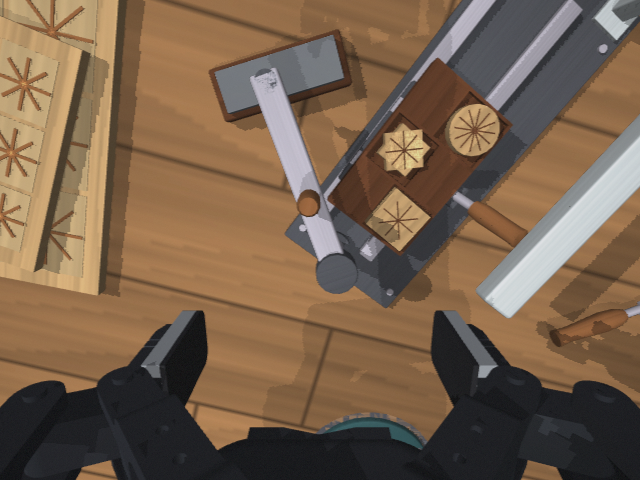

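Request:
arm_command([
  [0.003,0.014,-0.044,0,0,0],
  [0,0,-0.048,0,0,0],
  [0,0,-0.048,0,0,0],
  [0,0,-0.048,0,0,0],
  [0,0,-0.048,0,0,0],
  [0,0,-0.018,0,0,0],
])

```text
clock: 4.5
position: [456.9, 211.8, 144.2]
tool_rot: [178.1, 87.7, 12.2]
contact_force: [0.2, 0.0, -0.2]
width: 85.6
```

Request:
arm_command([
  [0,0,0,0,0,0],
  [0,0,0,0,0,0],
  [0,0,0,0,0,0],
], grip=0.036)

```text
clock: 4.8
position: [456.4, 208.4, 143.0]
tool_rot: [178.5, 87.9, 12.2]
contact_force: [1.0, 3.9, -0.8]
width: 43.7
```

Run:
```python
from h import *
h=np.array([377,171]);
for q in (67,68,69):
  for a in np.arange(34,-25,-8):
    print(q,a, h+90*np.array([np.cos(np.radians(a)),np.sin(np.radians(a))])) if q==67 else 0
```

```text
67 34 [451.6 221.3]
67 26 [457.9 210.5]
67 18 [462.6 198.8]
67 10 [465.6 186.6]
67 2 [466.9 174.1]
67 -6 [466.5 161.6]
67 -14 [464.3 149.2]
67 -22 [460.4 137.3]
```

Request:
arm_command([
  [0.004,-0.011,0,0,0,0],
  [0.003,-0.012,0,0,0,0],
  [0.002,-0.012,0,0,0,0],
  [0.001,-0.012,0,0,0,0],
  [0,-0.012,0,0,0,0],
  [-0.002,-0.01,0,0,0,0],
])

```text
clock: 5.4
position: [470.7, 138.1, 150.9]
tool_rot: [-176.3, 87.0, 17.4]
contact_force: [0.9, 3.3, -1.3]
width: 36.1
```

Request:
arm_command([
  [-0.006,-0.005,-0.005,0,0,0],
  [-0.002,-0.004,-0.002,0,0,0],
  [0,-0.003,0,0,0,0],
])

```text
clock: 5.7
position: [462.9, 128.4, 144.7]
tool_rot: [-167.0, 86.5, 26.4]
contact_force: [2.4, 22.7, -5.3]
width: 35.8
```

Request:
arm_command([
  [0,-0.004,0,0,0,0],
  [0,-0.004,0,0,0,0],
])

```text
clock: 5.9
position: [462.9, 128.8, 144.4]
tool_rot: [-154.4, 85.9, 38.7]
contact_force: [3.0, 19.0, -4.9]
width: 35.8
```

Run:
```python
from h import *
cv2.imwrite("pics/w2.png",snapshot("wrist"))
for cam in ["wrist","scene"]:
  if cam=="scene": im=snapshot("scene"); cv2.imwrite("pics/s2.png",cv2.resize(im[200:330,290:480],None,fx=4,fy=4,interpolation=cv2.INTER_CUBIC))
  for n in ["swing_knob","swing_hinge","pointer_tip","carriage_floor"]:
    print(cam,n,[(w(cam,x["location"]),round(x["conf"],2)) for x in spot_point(cam,n)[:1]])
```

```text
wrist swing_knob [(array([461.9, 136.2, 154.5]), 0.68)]
wrist swing_hinge []
wrist pointer_tip []
wrist carriage_floor []
scene swing_knob [(array([463.1, 138.4, 162. ]), 0.76)]
scene swing_hinge [(array([378.2, 175.1, 107. ]), 0.88)]
scene pointer_tip [(array([581. ,  90.2,  76.4]), 0.83)]
scene carriage_floor [(array([518.6, 105. ,  50.8]), 0.56)]
```

View pics/s2.png

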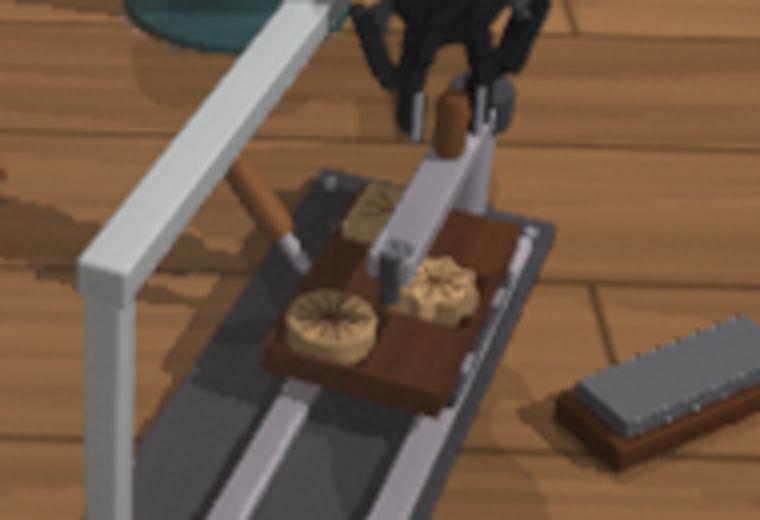

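Request:
arm_command([
  [0,0.005,0,0,0,0],
  [0,0,0.03,0,0,0],
  [0,0,0.045,0,0,0],
  [0,0,0.048,0,0,0],
  [0,0,0.048,0,0,0],
  [0,0,0.048,0,0,0],
  [0,-0.01,0.048,0,0,0],
  [-0.005,-0.045,0.01,0,0,0],
  [-0.005,-0.049,0,0,0,0],
  [-0.005,-0.049,0,0,0,0],
])

```text
clock: 7.4
position: [435.4, -23.3, 425.5]
tool_rot: [-156.9, 87.0, 37.2]
contact_force: [0.7, -0.1, -0.6]
width: 35.8
```

```bash
cat >> h.py <<'E'
psi=np.radians(67.6); X=np.array([np.cos(psi),np.sin(psi),0]); Y=np.array([-np.sin(psi),np.cos(psi),0]); Z=np.array([0,0,1.])
def tool(L):
    L=np.radians(L); x=np.sin(L)*X-np.cos(L)*Z; y=-Y; return np.c_[x,y,np.cross(x,y)]
def rotto(T):
    s=read_state(); M=R.from_euler('xyz',s["tool_rot"],degrees=True).as_matrix()
    return s["position"], np.degrees(R.from_matrix(T@M.T).as_rotvec())
E
python3 - <<'E'
from h import *
T=tool(55); p,v=rotto(T); G=np.array([476,-1,105])
print(p,v,np.linalg.norm(v)); print("TCPgrasp",G+grip_depth*T[:,0],"pre",G+(grip_depth-140)*T[:,0])
s=read_state(); print(s["joint_pos"],s["contact_force"])
E
```

```text
[435.4 -23.3 425.5] [ 34.5 -41.6  49.2] 73.05454561553866
TCPgrasp [481.8  13.2  94.3] pre [438.1 -92.9 174.6]
[ -8.  -16.3 103.2   2.1  91.   68. ] [ 0.7 -0.1 -0.6]
```

Request:
arm_command([
  [-0.001,-0.02,-0.005,3.45,-4.16,4.92],
  [-0.001,-0.02,-0.005,3.45,-4.16,4.92],
  [-0.001,-0.02,-0.005,3.45,-4.16,4.92],
  [-0.001,-0.015,-0.01,3.45,-4.16,4.92],
  [-0.001,-0.012,-0.015,3.45,-4.16,4.92],
  [-0.001,-0.01,-0.015,3.45,-4.16,4.92],
  [0,-0.01,-0.015,3.45,-4.16,4.92],
  [0,-0.01,-0.015,3.45,-4.16,4.92],
  [0,-0.01,-0.015,3.45,-4.16,4.92],
  [0,0,-0.015,3.45,-4.16,4.92],
], grip=0.07)

```text
clock: 8.4
position: [421.9, -160.9, 310.4]
tool_rot: [177.7, 33.6, 66.8]
contact_force: [0.7, -0.3, -0.4]
width: 69.7
```

Run:
```python
from h import *
T=tool(55); p,v=rotto(T); G=np.array([476,-1,105])
print(p,v,np.linalg.norm(v)); 
s=read_state(); print(s["joint_pos"],s["contact_force"])
cv2.imwrite("pics/w3.png",snapshot("wrist"))
for n in ["handle_grip","pointer_tip","carriage_floor","round_block","star_block","square_block","swing_knob","swing_hinge"]:
    print(n,[(w("wrist",x["location"]),round(x["conf"],2)) for x in spot_point("wrist",n)[:1]])
```

```text
[ 421.9 -160.9  310.4] [-0.5  2.3 -0.5] 2.409518264130626
[-56.9   2.6 114.6  44.5  99.1 -43.8] [ 0.7 -0.3 -0.4]
handle_grip [(array([476.9,   1. ,  96.1]), 0.87)]
pointer_tip [(array([575.1,  94.5,  75.8]), 0.96)]
carriage_floor [(array([515.6, 103.5,  51.4]), 0.75)]
round_block [(array([571.9,  51.4,  52. ]), 0.75)]
star_block [(array([529.9, 121.9,  48.7]), 0.8)]
square_block [(array([449.1, 103.1,  50.1]), 0.74)]
swing_knob []
swing_hinge [(array([380.2, 167.8, 108.7]), 0.81)]
```

View pics/w3.png

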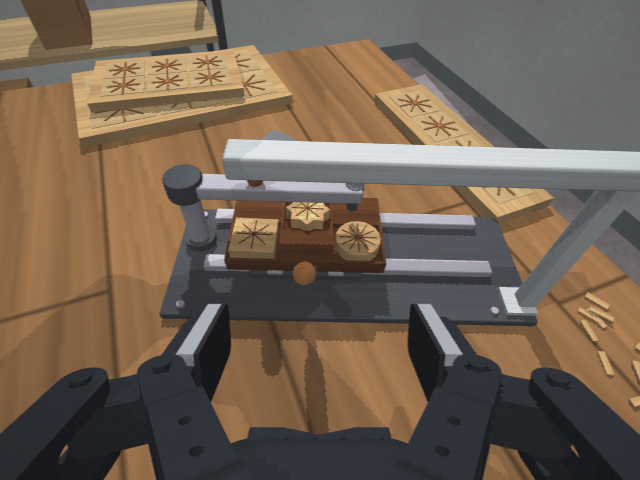

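Request:
arm_command([
  [0.004,0.017,-0.034,-0.5,2.3,-0.5],
  [0.004,0.017,-0.034,0,0,0],
  [0.004,0.017,-0.034,0,0,0],
  [0.004,0.017,-0.034,0,0,0],
  [0,0,0,0,0,0],
])

```text
clock: 9.35
position: [441.7, -90.6, 181.7]
tool_rot: [178.6, 36.2, 66.8]
contact_force: [-0.3, 0.4, 0.0]
width: 70.0
```

Run:
```python
from h import *
T=tool(55); p,v=rotto(T); print(p,v)
snapshot("wrist")
L=[w("wrist",spot_point("wrist","handle_grip")[0]["location"])]
print(L); G=np.array([476.3,-0.5,104]); print(G+grip_depth*T[:,0]-p, T.T@(G+grip_depth*T[:,0]-p))
```

```text
[441.7 -90.6 181.7] [ 1.6  0.6 -0.1]
[array([484.6,  -7.9, 105.6])]
[ 40.4 104.3 -88.4] [142.3  -2.3   8.3]
```

Request:
arm_command([
  [0.01,0.026,-0.022,1.6,0.6,0],
  [0.01,0.026,-0.022,0,0,0],
  [0.01,0.026,-0.022,0,0,0],
  [0.01,0.024,-0.021,0,0,0],
])

```text
clock: 9.85
position: [496.2, -2.5, 109.9]
tool_rot: [177.3, 35.5, 65.5]
contact_force: [1.0, 0.0, 0.1]
width: 70.0
```

Run:
```python
from h import *
T=tool(55); p,v=rotto(T); print(p,v)
im=snapshot("wrist");cv2.imwrite("pics/w4.png",im)
for n in ["handle_grip","pointer_tip","carriage_floor","round_block","star_block","square_block"]:
    print(n,[(w("wrist",x["location"]),round(x["conf"],2)) for x in spot_point("wrist",n)[:1]])
G=np.array([476.3,-0.5,104]); print(T.T@(G+grip_depth*T[:,0]-p))
```

```text
[496.2  -2.5 109.9] [1.3 1.8 0.6]
handle_grip [(array([474.6,   0. ,  99.7]), 0.58)]
pointer_tip [(array([571.7,  90.6,  77.6]), 0.68)]
carriage_floor [(array([517.6, 104.9,  51.5]), 0.56)]
round_block [(array([572.2,  51.6,  51.7]), 0.65)]
star_block [(array([530.1, 122. ,  52.3]), 0.85)]
square_block [(array([445. , 103.3,  50.2]), 0.82)]
[ 17.4 -19.2   8.2]
```

View pics/w4.png

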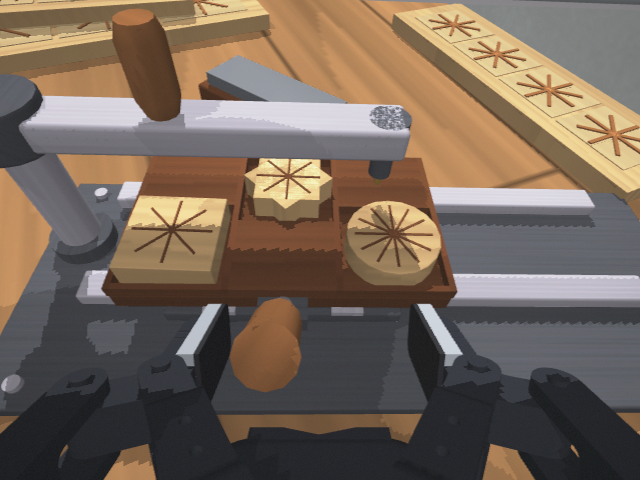

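Request:
arm_command([
  [-0.016,0.006,-0.004,1.3,1.8,0.6],
  [0,0.006,-0.008,0,0,0],
  [0,0.004,-0.005,0,0,0],
])

```text
clock: 10.5
position: [479.6, 10.2, 94.1]
tool_rot: [179.9, 35.1, 67.4]
contact_force: [-0.3, 0.9, -0.1]
width: 70.0
```

Run:
```python
from h import *
T=tool(55); p,v=rotto(T); print(p,v)
G=np.array([476.3,-0.5,104]); print(T.T@(G+grip_depth*T[:,0]-p),G+grip_depth*T[:,0]-p)
s=read_state();print(s["joint_pos"],s["qvel"])
```

```text
[479.6  10.2  94.1] [0.1 0.  0.1]
[ 3.9  1.1 -1.7] [ 2.6  3.5 -0.8]
[-37.5  12.8 130.9  57.2  70.2 -52.6] [ 3.3  3.7  3.5  4.3 -5.3 -4.9]
```

Request:
arm_command([
  [0,0,0,0,0,0],
  [0,0,0,0,0,0],
  [0,0,0,0,0,0],
  [0,0,0,0,0,0],
  [0,0,0,0,0,0],
], grip=0.0)

```text
clock: 11.0
position: [479.0, 10.9, 93.2]
tool_rot: [-179.9, 35.0, 67.5]
contact_force: [0.3, 1.0, -0.9]
width: 21.6
```

Run:
```python
from h import *
p,v=rotto(tool(55)); print(p,v,read_state()["contact_force"],read_state()["moment"])
im=snapshot("wrist"); cv2.imwrite("pics/w5.png",im)
D={}
for n in ["pointer_tip","carriage_floor","round_block","star_block","square_block","swing_hinge","swing_knob"]:
    D[n]=[(w("wrist",x["location"]),round(x["conf"],2)) for x in spot_point("wrist",n)[:1]]; print(n,D[n])
im=snapshot("scene"); cv2.imwrite("pics/s5.png",im)
for n in ["pointer_tip","carriage_floor","round_block","star_block","square_block","swing_hinge","swing_knob"]:
    print("s",n,[(w("scene",x["location"]),round(x["conf"],2)) for x in spot_point("scene",n)[:1]])
b=np.zeros((600,800,3),np.uint8); b[:,:]=cv2.resize(im[225:315,320:440],(800,600),interpolation=cv2.INTER_CUBIC)
cv2.imwrite("pics/s5c.png",b)
```

```text
[479.   10.9  93.2] [-0.  -0.1  0.2] [ 0.3  1.  -0.9] [-0.3  0.3  0.1]
pointer_tip [(array([575.4,  92.5,  77. ]), 0.61)]
carriage_floor [(array([516.8, 104.7,  51.9]), 0.75)]
round_block [(array([570.6,  55.5,  50.2]), 0.93)]
star_block [(array([528.1, 125.9,  49.1]), 0.81)]
square_block [(array([446.7, 103. ,  49.6]), 0.94)]
swing_hinge [(array([377.9, 168. , 105.9]), 0.76)]
swing_knob [(array([460.9, 134.1, 154. ]), 0.93)]
s pointer_tip [(array([580.2,  91.1,  78.9]), 0.94)]
s carriage_floor [(array([516.2, 105.8,  49. ]), 0.88)]
s round_block [(array([569.8,  58.4,  46.7]), 0.86)]
s star_block [(array([529.9, 129.9,  52.9]), 0.57)]
s square_block [(array([528.6, 130.8,  51.1]), 0.67)]
s swing_hinge [(array([376. , 174.6, 106.3]), 0.93)]
s swing_knob [(array([463.7, 137.3, 157. ]), 0.97)]
```

View pics/w5.png

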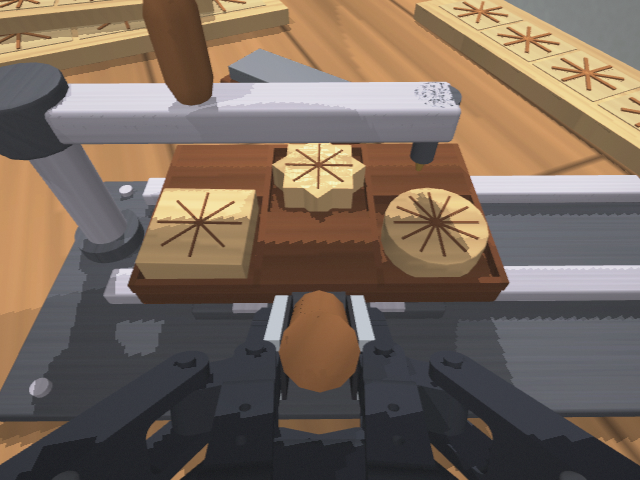

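View pics/s5c.png

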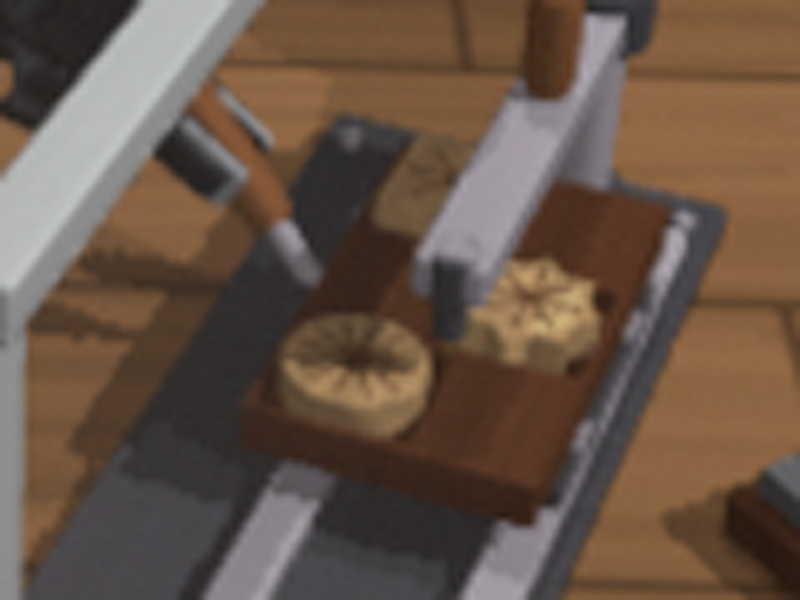

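Run:
```python
from h import *
print({k:v for k,v in calibration("wrist").items() if k!="pose"})
q=lambda c,u,v,z:ray(c,u,v,z)[:2]
W={k:q("wrist",*a) for k,a in dict(tip=(424,163,78),sq=(199,222,68),st=(319,165,68),ro=(435,222,68)).items()}
S={k:q("scene",*a) for k,a in dict(tip=(387.2,275.2,78),ro=(373.4,279,68),st=(400.5,270,68)).items()}
for n,D in (("W",W),("S",S)):
    print(n,D)
    for k in D:
        if k!="tip":
            d=D["tip"]-D[k]; print(k,"tip-blk world",d,"jig",d@X[:2],d@Y[:2])
d=W["ro"]-W["sq"]; print(d,np.linalg.norm(d),"psi",90-np.degrees(np.arctan2(-d[1],d[0])))
```

```text
{'fovy': 64.05037760178921, 'cx': 318.8459329159939, 'cy': 244.5258489599988}
W {'tip': array([583.6,  89.8]), 'sq': array([443.8, 104.6]), 'st': array([527.2, 124.2]), 'ro': array([569.8,  52.1])}
sq tip-blk world [139.8 -14.8] jig 39.58730436704709 -134.89219612338528
st tip-blk world [ 56.5 -34.4] jig -10.276598742442818 -65.30502009275034
ro tip-blk world [13.9 37.7] jig 40.14353875365508 1.5500768542635506
S {'tip': array([568.8,  92.4]), 'ro': array([574. ,  56.2]), 'st': array([530.6, 132.8])}
ro tip-blk world [-5.2 36.1] jig 31.436132028613645 18.556402270501618
st tip-blk world [ 38.2 -40.4] jig -22.770771564547854 -50.69134170727897
[125.9 -52.5] 136.44340677365133 psi 67.36642351724893
```

Run:
```python
import cv2,numpy as np
a=cv2.imread("pics/w5.png")[130:255,375:500]; b=cv2.imread("pics/s5.png")[255:295,365:405]
f=lambda i:cv2.resize(i,(400,400),interpolation=cv2.INTER_CUBIC)
o=np.hstack([f(a),f(b)]); o=np.clip(o.astype(float)*1.8,0,255).astype(np.uint8)
cv2.imwrite("pics/z5.png",o)
```

```text
(no output)
```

View pics/z5.png

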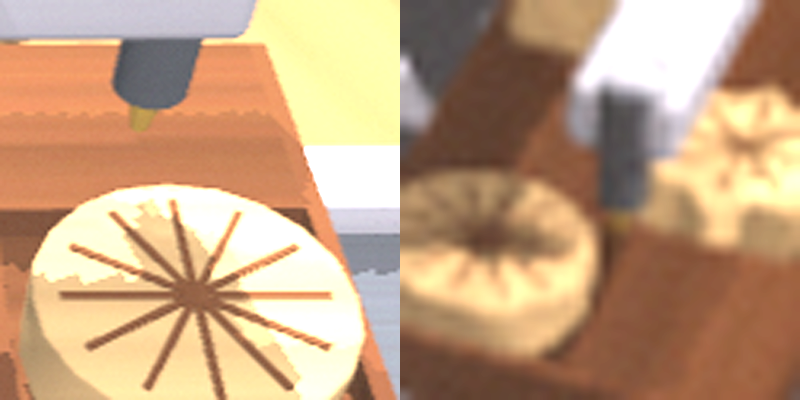

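Run:
```python
from h import *
q=lambda c,u,v,z:ray(c,u,v,z)[:2]
W={k:q("wrist",*a) for k,a in dict(tip=(418.1,170.6,78),sq=(199,222,68),st=(319,165,68),ro=(435.9,222.2,68)).items()}
S={k:q("scene",*a) for k,a in dict(tip=(387.2,278.2,78),ro=(373.6,278.5,68),st=(400.5,270,68)).items()}
for n,D in (("W",W),("S",S)):
    print(n,D)
    for k in D:
        if k!="tip":
            d=D["tip"]-D[k]; print(k,"tip-blk world",d,"jig",d@X[:2],d@Y[:2])
```

```text
W {'tip': array([576.5,  85.1]), 'sq': array([443.8, 104.6]), 'st': array([527.2, 124.2]), 'ro': array([570.1,  51.8])}
sq tip-blk world [132.6 -19.5] jig 32.507915676318376 -130.05845015252322
st tip-blk world [ 49.3 -39.1] jig -17.35598743317153 -60.47127412188827
ro tip-blk world [ 6.3 33.3] jig 33.22041522579061 6.8742759915028335
S {'tip': array([581.8,  91.3]), 'ro': array([571.8,  56.9]), 'st': array([530.6, 132.8])}
ro tip-blk world [10.  34.4] jig 35.59516747397697 3.8573758491959786
st tip-blk world [ 51.2 -41.5] jig -18.83379395879204 -63.11556342490355
```

Request:
arm_command([
  [0.001,0.006,0,0,0,0],
  [0.002,0.01,0,0,0,0],
  [0.002,0.01,0,0,0,0],
  [0.001,0.006,0,0,0,0],
  [0,0,0,0,0,0],
])

```text
clock: 12.3
position: [486.9, 44.3, 93.2]
tool_rot: [179.9, 35.1, 67.2]
contact_force: [1.5, -2.9, -0.1]
width: 21.4
```

```bash
cat > m.py <<'E'
from h import *
import sys
n,z0=sys.argv[1],sys.argv[2]
s=read_state(); p,v=rotto(tool(55)); print(s["clock"],p,"off home-grasp",p-[479,10.9,93.2],v,s["contact_force"],s["width"])
a=snapshot("wrist"); b=snapshot("scene"); cv2.imwrite(f"pics/{z0}w.png",a); cv2.imwrite(f"pics/{z0}s.png",b)
tw=pix("wrist",[576.5,85.1,78]).round(); ts=pix("scene",[581,91,78]).round(); print("crop centres",tw,ts)
c=lambda i,t,h:cv2.resize(i[int(t[1])-h:int(t[1])+h,int(t[0])-h:int(t[0])+h],(400,400),interpolation=cv2.INTER_CUBIC)
o=np.hstack([c(a,tw,50),c(b,ts,20)]); cv2.imwrite(f"pics/{z0}.png",np.clip(o*1.8,0,255).astype(np.uint8))
for cam in ("wrist","scene"):
    g=lambda k:[w(cam,x["location"]) for x in spot_point(cam,k)[:1]]
    print(cam,g("pointer_tip"),g(n))
E
python3 m.py round_block m1
```

```text
12.3 [486.9  44.3  93.2] off home-grasp [ 7.9 33.4 -0. ] [ 0.1 -0.   0.3] [ 1.5 -2.9 -0.1] 21.39143745507168
crop centres [437. 210.] [387. 278.]
wrist [array([573.9,  92.8,  77.4])] [array([577.5,  84.4,  49.5])]
scene [array([576.9,  92.3,  79.4])] [array([577.8,  91.1,  46.9])]
```

View pics/m1.png

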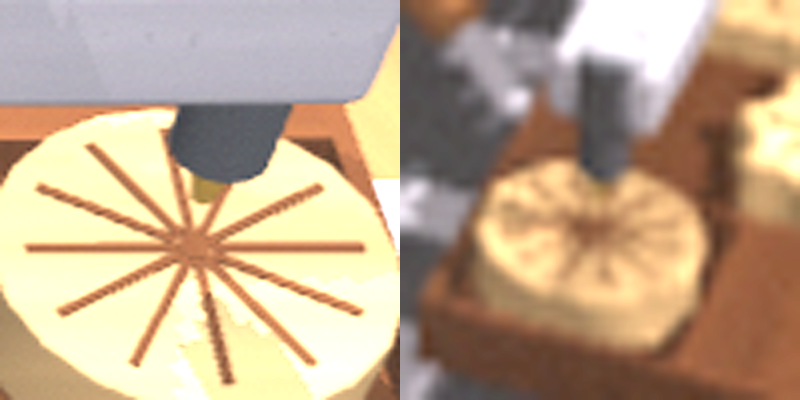

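```bash
cat > e.py <<'E'
from h import *
import sys
a=[float(x) for x in sys.argv[1:]]
for cam,i in (("wrist",0),("scene",4)):
    t=ray(cam,a[i],a[i+1],78); b=ray(cam,a[i+2],a[i+3],68); d=(t-b)[:2]
    print(cam,t,b,"move by world",d,"jig",d@X[:2],d@Y[:2])
E
python3 e.py 438 210 436 221.75 387 277.5 386.3 281.2
```

```text
wrist [576.8  84.8  78. ] [578.1  84.4  68. ] move by world [-1.3  0.4] jig -0.11705633780938297 1.3205589153627038
scene [578.8  91.   78. ] [581.9  89.8  68. ] move by world [-3.1  1.2] jig -0.04592223397647991 3.302349634147447
```

Request:
arm_command([
  [-0.002,0.001,0,0,0,0],
  [0,0,0,0,0,0],
  [0,0,0,0,0,0],
  [0,0,0,0,0,0],
  [0,0,0,0,0,0],
  [0,0,0,0,0,0],
  [0,0,0,0,0,0],
  [0,0,0,0,0,0],
  [0,0,0,0,0,0],
  [0,0,0,0,0,0],
])

```text
clock: 13.6
position: [484.5, 44.2, 93.2]
tool_rot: [-180.0, 35.1, 67.2]
contact_force: [1.8, 1.0, -0.1]
width: 21.8
```

Request:
arm_command([
  [0,0,0,0,0,0],
  [0,0,0,0,0,0],
  [0,0,0,0,0,0],
  [0,0,0,0,0,0],
  [0,0,0,0,0,0],
  [0,0,0,0,0,0],
  [0,0,0,0,0,0],
])

```text
clock: 14.3
position: [484.5, 44.2, 93.1]
tool_rot: [-180.0, 35.1, 67.2]
contact_force: [2.3, 0.5, -0.4]
width: 21.1
```

Request:
arm_command([
  [0.005,-0.002,0,0,0,0],
  [0.01,-0.004,0,0,0,0],
  [0.016,-0.0067,0,0,0,0],
  [0.016,-0.0067,0,0,0,0],
  [0.016,-0.0067,0,0,0,0],
  [0.016,-0.0067,0,0,0,0],
  [0.016,-0.0067,0,0,0,0],
  [0.016,-0.0067,0,0,0,0],
  [0.009,-0.004,0,0,0,0],
  [0.004,-0.002,0,0,0,0],
])

```text
clock: 15.3
position: [614.9, -8.9, 93.2]
tool_rot: [-179.8, 34.8, 67.6]
contact_force: [-1.4, 3.0, 1.5]
width: 21.2
```

Overshoot of about 4 mm; correct back and check.

Request:
arm_command([
  [-0.004,0.001,0,0,0,0],
  [0,0,0,0,0,0],
])

```text
clock: 15.5
position: [612.0, -8.6, 93.2]
tool_rot: [-179.9, 34.9, 67.5]
contact_force: [-2.1, 1.4, 1.8]
width: 21.6
```

```bash
python3 m.py square_block m2
```

```text
15.5 [612.   -8.6  93.2] off home-grasp [133.  -19.5  -0. ] [-0.2 -0.   0.2] [-2.1  1.4  1.8] 21.562716083911067
crop centres [194. 211.] [387. 278.]
wrist [array([575. ,  92.8,  77.6])] [array([576.8,  84.9,  49.2])]
scene [array([576.6,  92.1,  77.1])] [array([576.1,  90.4,  49.1])]
```

View pics/m2.png

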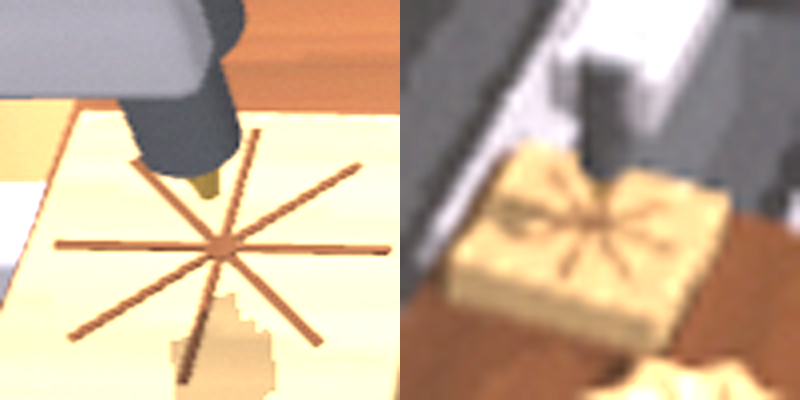

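```bash
python3 e.py 196.25 210.5 199.5 222.5 387.2 277.2 386.5 279.9
```

```text
wrist [577.7  84.6  78. ] [577.1  84.8  68. ] move by world [ 0.6 -0.2] jig 0.04870030759333239 -0.6179675739515558
scene [577.5  91.7  78. ] [576.3  90.8  68. ] move by world [1.2 0.9] jig 1.2573519270262232 -0.791702392992378
```

Request:
arm_command([
  [0,0,0,0,0,0],
  [0,0,0,0,0,0],
  [0,0,0,0,0,0],
  [0,0,0,0,0,0],
  [0,0,0,0,0,0],
  [0,0,0,0,0,0],
  [0,0,0,0,0,0],
  [0,0,0,0,0,0],
  [0,0,0,0,0,0],
  [0,0,0,0,0,0],
])

```text
clock: 16.8
position: [612.1, -8.7, 93.2]
tool_rot: [-179.9, 34.9, 67.4]
contact_force: [1.0, 1.0, 0.8]
width: 21.1
```

Request:
arm_command([
  [0,0,0,0,0,0],
  [0,0,0,0,0,0],
  [0,0,0,0,0,0],
  [0,0,0,0,0,0],
  [0,0,0,0,0,0],
])

```text
clock: 17.3
position: [612.1, -8.6, 93.2]
tool_rot: [-179.9, 34.9, 67.4]
contact_force: [-0.3, 1.4, 1.2]
width: 21.2
```

Request:
arm_command([
  [-0.005,-0.001,0,0,0,0],
  [-0.01,-0.0025,0,0,0,0],
  [-0.014,-0.0034,0,0,0,0],
  [-0.014,-0.0034,0,0,0,0],
  [-0.014,-0.0034,0,0,0,0],
  [-0.014,-0.0034,0,0,0,0],
  [-0.006,-0.0015,0,0,0,0],
  [-0.002,0,0,0,0,0],
  [0,0,0,0,0,0],
])

```text
clock: 18.2
position: [526.7, -29.4, 93.2]
tool_rot: [180.0, 34.9, 67.2]
contact_force: [1.6, 1.5, -0.7]
width: 21.4
```

Target is (530, −28.6): nudge and check.

Request:
arm_command([
  [0.0033,0.001,0,0,0,0],
  [0,0,0,0,0,0],
])

```text
clock: 18.4
position: [529.7, -28.2, 93.2]
tool_rot: [-180.0, 34.9, 67.3]
contact_force: [2.1, 1.8, -2.0]
width: 21.0
```

```bash
python3 m.py star_block m3
```

```text
18.4 [529.7 -28.2  93.2] off home-grasp [ 50.7 -39.1  -0. ] [-0.1  0.   0.4] [ 2.1  1.8 -2. ] 21.04495979617599
crop centres [317. 154.] [387. 278.]
wrist [array([574.6,  92.3,  77.7])] [array([578.5,  85.1,  45.1])]
scene [array([577.6,  92.1,  75.3])] [array([577.3,  90.6,  51.6])]
```

View pics/m3.png

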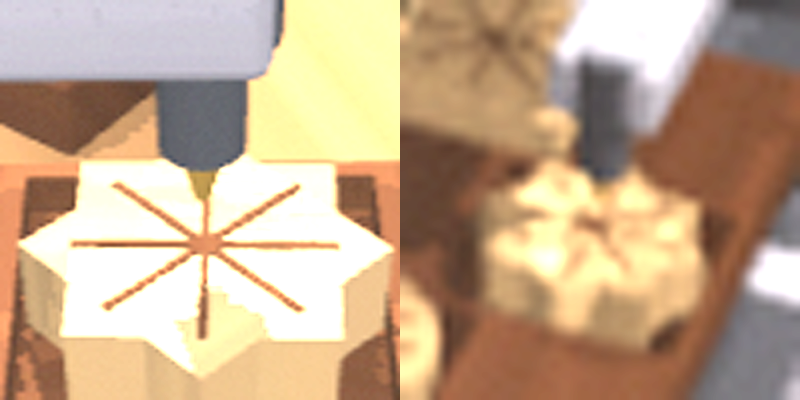

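```bash
python3 e.py 318.25 153.75 318.25 165.1 387.2 277.3 386.4 280.3
```

```text
wrist [577.4  84.5  78. ] [577.8  85.3  68. ] move by world [-0.3 -0.8] jig -0.8932601721594047 -0.002562005557311037
scene [577.9  91.6  78. ] [578.   90.4  68. ] move by world [-0.1  1.2] jig 1.1054095886106252 0.5524563828974589
```

Request:
arm_command([
  [0,0,0,0,0,0],
  [0,0,0,0,0,0],
  [0,0,0,0,0,0],
  [0,0,0,0,0,0],
  [0,0,0,0,0,0],
  [0,0,0,0,0,0],
  [0,0,0,0,0,0],
  [0,0,0,0,0,0],
  [0,0,0,0,0,0],
  [0,0,0,0,0,0],
])

```text
clock: 19.7
position: [529.7, -28.2, 93.1]
tool_rot: [-180.0, 34.9, 67.3]
contact_force: [0.7, -0.3, 0.7]
width: 21.1
```

Request:
arm_command([
  [0,0,0,0,0,0],
  [0,0,0,0,0,0],
  [0,0,0,0,0,0],
  [0,0,0,0,0,0],
  [0,0,0,0,0,0],
])

```text
clock: 20.2
position: [529.7, -28.2, 93.2]
tool_rot: [-180.0, 34.9, 67.3]
contact_force: [0.6, 0.5, -0.9]
width: 21.2
```

Request:
arm_command([
  [0,0,0,0,0,0],
  [0,0,0,0,0,0],
  [0,0,0,0,0,0],
  [0,0,0,0,0,0],
], grip=0.06)

```text
clock: 20.6
position: [529.6, -28.5, 92.9]
tool_rot: [-180.0, 35.0, 67.2]
contact_force: [-0.0, 0.0, 0.3]
width: 59.9
```

Request:
arm_command([
  [-0.005,-0.012,0.009,0,0,0],
  [-0.008,-0.02,0.015,0,0,0],
  [-0.01,-0.026,0.02,0,0,0],
  [-0.01,-0.026,0.02,0,0,0],
  [-0.01,-0.026,0.02,0,0,0],
  [0,0,0,0,0,0],
])

```text
clock: 21.2
position: [482.0, -144.5, 182.1]
tool_rot: [-179.9, 35.1, 67.4]
contact_force: [0.9, 0.0, 0.1]
width: 59.7
```

Run:
```python
from h import *
s=read_state(); print(s["clock"],s["position"],s["contact_force"])
a=snapshot("scene"); b=cv2.imread("pics/m3s.png")
d=cv2.absdiff(a,b)[250:310,350:430].max(2); print("scene diff around pointer/star: mean,max",d.mean(),d.max(), (d>25).sum())
# shift of the star patch and of the arm
for nm,(r0,r1,c0,c1) in dict(star=(276,292,370,398),arm=(225,262,380,425)).items():
    t=b[r0:r1,c0:c1]; m=cv2.matchTemplate(a[r0-5:r1+5,c0-5:c1+5],t,cv2.TM_CCOEFF_NORMED); print(nm,m.max(),np.unravel_index(m.argmax(),m.shape),
      cv2.phaseCorrelate(np.float32(t.mean(2)),np.float32(a[r0:r1,c0:c1].mean(2))))
for n in ["pointer_tip","star_block","swing_hinge","swing_knob"]:
    print(n,[(w("scene",x["location"]),round(x["conf"],2)) for x in spot_point("scene",n)[:1]])
```

```text
21.2 [ 482.  -144.5  182.1] [0.9 0.  0.1]
scene diff around pointer/star: mean,max 2.870833333333333 42 30
star 0.9733107 (np.int64(5), np.int64(5)) ((-0.17802384333641186, -0.3690743179037632), 0.9397404740254084)
arm 0.9965162 (np.int64(5), np.int64(5)) ((0.5034976104476172, -0.010450391949806459), 1.000103965335422)
pointer_tip [(array([580. ,  93.2,  77.6]), 0.66)]
star_block [(array([578.3,  88.8,  52.5]), 0.89)]
swing_hinge [(array([379.1, 174.7, 106. ]), 0.65)]
swing_knob [(array([462.9, 139.6, 160.4]), 0.82)]
```

Run:
```python
from h import *
b=cv2.imread("pics/m3s.png"); A=np.mean([snapshot("scene").astype(float) for _ in range(3)],0)
def reg(x,y,r0,r1,c0,c1):
    W=np.eye(2,3,dtype=np.float32); g=lambda i:np.float32(i.mean(2))[r0:r1,c0:c1]
    cc,W=cv2.findTransformECC(g(x),g(y),W,cv2.MOTION_TRANSLATION,(3,100,1e-4)); return cc,W[:,2]
for k,q in dict(star=(277,295,370,405),carr=(258,300,360,420),arm=(225,262,380,425),base=(290,350,330,400)).items():
    try: print(k,*reg(b,A,*q))
    except cv2.error as e: print(k,"no fit")
for _ in range(2):
  snapshot("wrist"); print([w("wrist",spot_point("wrist",n)[0]["location"]) for n in ("pointer_tip","star_block")])
```

```text
star 0.9823793699528603 [-0.2 -0.1]
carr 0.995087000511444 [-0. -0.]
arm 0.9974764022572208 [-0.1 -0. ]
base 0.9997652912175652 [-0. -0.]
[array([575. ,  88.9,  77.4]), array([581.8,  83.3,  49.6])]
[array([575.3,  89.3,  81. ]), array([578.4,  86.2,  46.6])]
```

Nothing moved when the gripper let go (at most 0.2 px, about 0.5 mm), and the tool is clear, so I'm handing in.

```bash
python3 -c "
from plant import *
print(finish_job()); print(read_state()['clock'])"
```

```text
the job is handed in; nothing more can be done
None
the job is handed in; nothing more can be done
```

I swung the pointer arm home and brought the round block, the square block and then the star under the tip, in that order. Each was held still for about 1.5 s. I then let go of the handle, backed the tool off and handed the job in at about 21.5 s of the 56 s.

**Arm at home:** I pushed the knob until it met a firm stop at about 20 N. The measured arm angle matches home within the measuring error, and the arm was still there in the last pictures.

**Centring (wrist and scene camera, worked out from the pixels):**
- **Round:** 1.3 and 3.3 mm off before a final 2 mm nudge. I did not measure it again; by the tool's own travel it was left within about 1–2 mm.
- **Square:** about 0.6 and 1.5 mm off.
- **Star:** about 0.9 and 1.2 mm off.

**After letting go:** the carriage, star and arm moved by no more than 0.2 px (about 0.5 mm) in the scene picture.

**Checks that disagreed:**
- The network's pointer-tip and star positions from the wrist camera differed by 4–9 mm. I put that down to their scatter and trusted the pixel measurements.
- The cameras' absolute positions disagree by about 6 mm, so I only compared tip and block within one picture.
- My first reading of the tip was wrong because I missed its small brass end. I corrected it before moving the slide.

The tool stayed away from the blocks and the bystanders, and no unexpected contact force showed. I did not check the bystanders' positions again at the end.

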